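# Sort plaster animal castings into their template trays

### The arm

A 6-joint arm with a two-finger parallel gripper is mounted at the origin on the work surface. World frame = base frame: x ahead of the robot, y to its left, z up, the work surface at z = 0. Lengths are in mm, angles in degrees, forces in N, time in s.
With the tool pointing down it reaches from about 350 to 850 mm from the base axis. Payload 8.1 kg.
Tool frame: the origin (TCP) lies at the very end of the fingers, on their centre line; the grasp point (between the pads) lies 19 mm behind it (pinch_z is the z of the grasp point in the tool frame, in mm); z points along the fingers, y is the direction in which the jaws open and shut (so a half turn about z gives the same grasp; the last joint's range is limited). The gripper opens to 85 mm and grips with 20 to 120 N. Pads are 22 mm wide; open, the fingers measure 114 mm over their backs; the gripper's body (76 mm by 85 mm) begins 54 mm behind the grasp point. The pads swing forward as they close: fully open they stand 13 mm farther back than shut.
Start: joints at [71.081, 7.471, 85.268, -0, 87.261, -4.893], TCP at [145.395, 582.122, 231.292] pointing down, gripper open.
Joint ranges: [-169.43, 169.43], [-51.17, 129.36], [1.28, 143.12], [-76.62, 256.62], [0, 156.53], [-152.29, 152.29]. Speed limits (degrees/s): [136.94, 136.94, 159.86, 180, 180, 180].

### API

Orientations are given as [roll, pitch, yaw] about the fixed x, y, z axes, in that order (R = Rz(yaw) Ry(pitch) Rx(roll)).
In Python, from bench import * gives the robot as it stands.
- The arm moves only by the shell command python3 -m creep 'ROWS' [FORCE]. ROWS is a JSON object of lists of equal length, an entry for each row: "translation": the shift along the tool's x, y, z in mm, a list of three; "rotation": the turn, a rotation vector about the tool's x, y, z in rad, a list of three; "claw": the finger opening in mm, from 0 to 85.4. In form: {"translation": [[dx, dy, dz], ...], "rotation": [[ax, ay, az], ...], "claw": [claw, ...]}. A call has 1 to 10 rows; each row shifts and turns the commanded pose from where the row before left it, along the tool's axes as they then stand; what a row does not reach is not made up. A row lasts 1/10 s, in which the tool goes at most 50 mm and 8.59 degrees, less where a joint would pass 70% of its speed; a pose out of reach is approached as far as the arm can. A call is refused whole if a number of a shift passes 50 or a number of a turn 0.15, either way. A call with a gripper value outside its range is refused whole. The fingers move at their own pace and stop on an object; FORCE is the grip in N (left out, the last holds). Time passes only in rows, so rows that do not move let the fingers close. It gives the time, the measured TCP pose, the force and the opening at its end, in the units of the state.
- sense(): the state, without advancing time (a new reading comes with each control period).
- snapshot(name): name is "side" or "top"; returns a dict with "frame" (480x640x3 uint8, red, green, blue), "intrinsics" (3x3 intrinsics, pixels), "extrinsics" (4x4, takes a point from camera to world coordinates). Camera axes: x right, y up, looking along -z (the intrinsics and any distortion apply to the point x, -y, -z); pixel columns grow to the right and rows downward; lengths in mm; the calibration is good to about 2 mm. A picture is of the moment at which its call begins. There is no depth.
- hand_in(): hands the job in, once; it reports no verdict.
The state is a dict: "time": time; "joint_pos": joint angles; "qd": joint speeds; "joint_efforts": joint torques, N m; "tool_pos": TCP position; "tcp_rot": TCP orientation; "ft_force": force on the tool from outside, world axes, zero at the start; "wrist_torque": the same for the moment, N m; "finger_gap": finger opening in mm.
Only numpy, scipy, OpenCV 4.12 (cv2) and the standard library are available. Lean on these libraries where they do the work, as an engineer would, in place of code of your own. Each camera call takes 0.05 s, during which the arm holds its last target.

### The job

Sort the four plaster animals on the brown card into the four grey pulp trays: each goes into the tray that has the cardboard cutout of the same animal on its floor, lying flat on its back on the tray floor, outline up as it lies now. Plaster chips, so set each one down rather than dropping it, and do not knock over the reel of thread standing among them.

Things in the scene. Friction and masses are not known exactly. Their poses are not given: they have to be found in the camera images.
- cast_rabbit: Loose off-white plaster casting of a sitting rabbit, side view: round head to +x, two long ears pointing to +y, round tail at -x; x -44 to 38, y -19 to 40. Body y -18 to 18, sides flat for x -17 to 13 (mm). Flat-backed, 28 mm thick, lying flat, outline seen from above, 60 to 120 g. Origin: centre of the grip, on the underside, at most 51 mm from any point of the outline; z up. Grip across y over the origin.
- cast_fish: Loose off-white plaster casting of a fish: oval body, blunt nose to +x, forked tail at -x; x -46 to 40, y -22 to 22. Body y -19 to 19, sides flat for x -15 to 15 (mm). Flat-backed, 28 mm thick, lying flat, outline seen from above, 60 to 120 g. Origin: centre of the grip, on the underside, at most 51 mm from any point of the outline; z up. Grip across y over the origin.
- cast_tortoise: Loose off-white plaster casting of a tortoise from above: round shell, head to +x, four feet, small tail at -x; x -36 to 43, y -31 to 31. Shell y -25 to 25, sides flat for x -12 to 12 (mm). Flat-backed, 28 mm thick, lying flat, outline seen from above, 60 to 120 g. Origin: centre of the grip, on the underside, at most 51 mm from any point of the outline; z up. Grip across y over the origin.
- cast_goose: Loose off-white plaster casting of a goose, side view: long body, one long neck to +y at the +x end, small head, beak to +x, tail at -x; x -46 to 36, y -17 to 42. Body y -17 to 17, sides flat for x -19 to 13 (mm). Flat-backed, 28 mm thick, lying flat, outline seen from above, 60 to 120 g. Origin: centre of the grip, on the underside, at most 51 mm from any point of the outline; z up. Grip across y over the origin.
- tray_rabbit: Square shallow tray of pale grey paper pulp, fixed to the table, 128 x 128 mm outside and 20 mm high, walls 4 mm, inner floor 120 x 120 mm at 4 mm above the table. A thin dark brown cardboard cutout of a rabbit, as large as the rabbit casting, is glued in the middle of its floor (adds no height worth counting). Origin: centre of the underside; x and y along its sides, z up.
- tray_fish: Square shallow tray of pale grey paper pulp, fixed to the table, 128 x 128 mm outside and 20 mm high, walls 4 mm, inner floor 120 x 120 mm at 4 mm above the table. A thin dark brown cardboard cutout of a fish, as large as the fish casting, is glued in the middle of its floor (adds no height worth counting). Origin: centre of the underside; x and y along its sides, z up.
- tray_tortoise: Square shallow tray of pale grey paper pulp, fixed to the table, 128 x 128 mm outside and 20 mm high, walls 4 mm, inner floor 120 x 120 mm at 4 mm above the table. A thin dark brown cardboard cutout of a tortoise, as large as the tortoise casting, is glued in the middle of its floor (adds no height worth counting). Origin: centre of the underside; x and y along its sides, z up.
- tray_goose: Square shallow tray of pale grey paper pulp, fixed to the table, 128 x 128 mm outside and 20 mm high, walls 4 mm, inner floor 120 x 120 mm at 4 mm above the table. A thin dark brown cardboard cutout of a goose, as large as the goose casting, is glued in the middle of its floor (adds no height worth counting). Origin: centre of the underside; x and y along its sides, z up.
- reel: Bystander: a standing reel of black thread with wooden ends, 34 mm in diameter, 50 mm high, loose, among the castings. Origin: centre of its underside; z is its axis, up.
Things that resemble listed ones, but are neither listed nor needed, are in the scene too. What is shaped like the cast_goose but turquoise or yellow is not meant.

How it is judged:
By the outcome, as a careful person would: the job done as asked, in the order asked, and still so for the second after the job is handed in, with the robot touching nothing.
It also fails if it takes over 96 s, if anything falls off the work surface, if the arm or the gripper's body presses on something with over 40 N, if the wrist force passes 120 N, or if a joint passes its speed limit or range.

## Working session

There is one attempt and no reset: what is moved stays moved. The work goes in short steps, Python scripts to look and compute and a shell command to move; the robot and the scene stay as the last step left them, time stands still between calls to the robot, and variables do not carry over. Pictures are saved under pics/ and viewed, and the job is handed in when it is done.

```bash
mkdir -p pics; python3 - <<'E'
from bench import *
import cv2,json
s=sense();print(s)
for n in("top","side"):
    d=snapshot(n);cv2.imwrite(f"pics/{n}0.png",d["frame"][:,:,::-1]);print(n,d["intrinsics"],d["extrinsics"],d.keys())
E
```

```text
{'time': 0.0, 'joint_pos': array([ 7.10813872e+01,  7.51358472e+00,  8.53288059e+01,  1.15113097e-03,
        8.72611793e+01, -4.89273891e+00]), 'qd': array([ 0.04785992,  0.0754621 , -0.0001319 ,  0.02055926, -0.06952836,
       -0.0152383 ]), 'joint_efforts': array([ 4.94952637e-04, -5.69352686e+01, -5.00587785e+01,  1.90986480e-04,
        1.35661731e-02, -3.34254344e-05]), 'tool_pos': array([145.20829888, 581.60730942, 230.26484386]), 'tcp_rot': array([-1.79896906e+02, -9.97906456e-03,  1.65974061e+02]), 'ft_force': array([0.40799732, 0.22007051, 0.21331067]), 'wrist_torque': array([0.03101938, 0.000168  , 0.00852136]), 'finger_gap': 85.39229258794832}
top [[490.73865208   0.         321.63542213]
 [  0.         490.73865208 235.58189102]
 [  0.           0.           1.        ]] [[ 4.89599320e-03  9.75710237e-01 -2.19010417e-01  2.90496207e+02]
 [-9.99986846e-01  5.11189104e-03  4.19138129e-04 -5.40470762e+01]
 [ 1.52851475e-03  2.19005485e-01  9.75722430e-01  1.05055233e+03]
 [ 0.00000000e+00  0.00000000e+00  0.00000000e+00  1.00000000e+00]] dict_keys(['frame', 'intrinsics', 'extrinsics'])
side [[587.5705494    0.         316.13151681]
 [  0.         587.5705494  239.06095041]
 [  0.           0.           1.        ]] [[-9.72999956e-01  1.63693530e-01 -1.62712982e-01  3.03052185e+02]
 [-2.30120777e-01 -7.42286980e-01  6.29328584e-01  6.69830521e+02]
 [-1.77627108e-02  6.49780323e-01  7.59914481e-01  9.10212223e+02]
 [ 0.00000000e+00  0.00000000e+00  0.00000000e+00  1.00000000e+00]] dict_keys(['frame', 'intrinsics', 'extrinsics'])
```

View pics/top0.png

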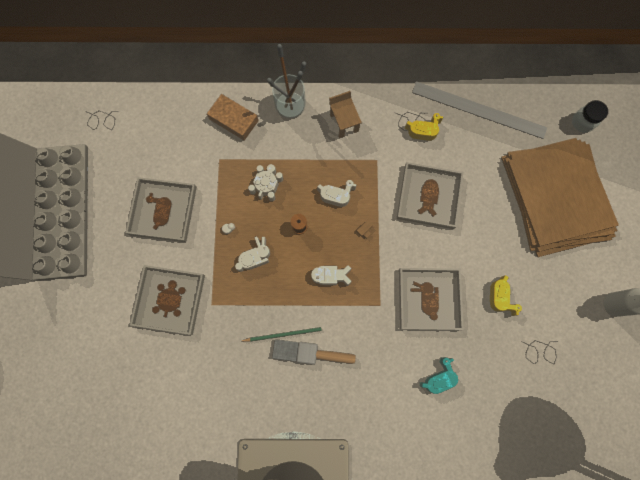

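View pics/side0.png

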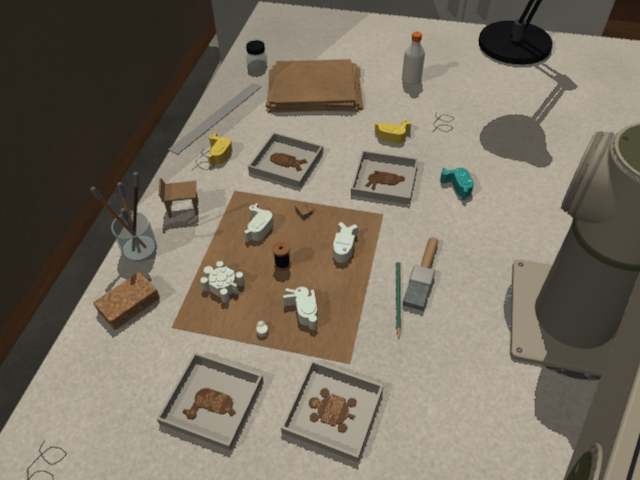

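```bash
python3 - <<'E'
import cv2
a=cv2.imread("pics/top0.png")
cv2.imwrite("pics/z1.png",cv2.resize(a[150:310,210:385],None,fx=4.5,fy=3.75*1.2/1.2*1.0 if 0 else 3.7,interpolation=cv2.INTER_CUBIC) if 0 else cv2.resize(a[155:305,210:385],None,fx=4,fy=4,interpolation=cv2.INTER_CUBIC))
b=cv2.hconcat([cv2.resize(a[155:340,125:210],None,fx=3.2,fy=3.2,interpolation=cv2.INTER_CUBIC),cv2.resize(a[155:340,390:475],None,fx=3.2,fy=3.2,interpolation=cv2.INTER_CUBIC)])
cv2.imwrite("pics/z2.png",b)
E
```

```text
(no output)
```

View pics/z1.png

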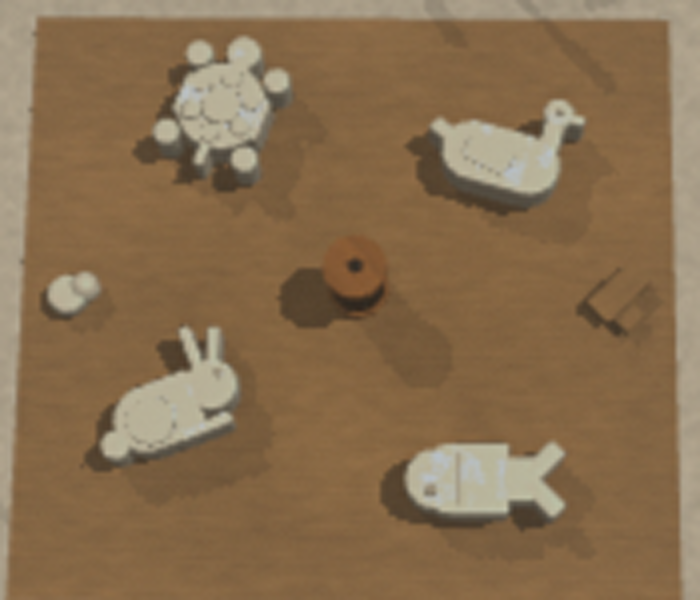

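View pics/z2.png

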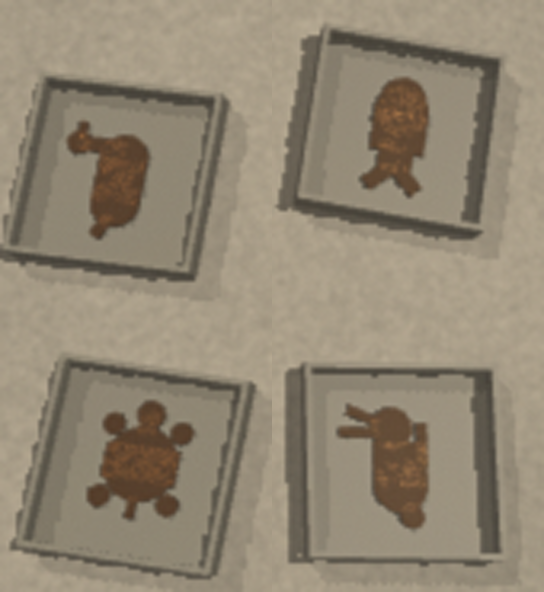

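```bash
cat > h.py <<'E'
import numpy as np, cv2
from bench import *
def P(d):
    K=np.array(d["intrinsics"]);T=np.linalg.inv(np.array(d["extrinsics"]))
    return K@np.diag([1,-1,-1])@T[:3]
def H(d,z):
    p=P(d); return np.stack([p[:,0],p[:,1],p[:,2]*z+p[:,3]],1)
def ortho(d,z,x0,x1,y0,y1,s):
    # output: up=+x, left=+y
    M=np.array([[0,-1/s,x1],[-1/s,0,y1],[0,0,1]])  # pix(u,v)->world
    h=H(d,z)@M
    return cv2.warpPerspective(d["frame"][:,:,::-1].copy(),h,(int((y1-y0)*s),int((x1-x0)*s)),flags=cv2.INTER_CUBIC|cv2.WARP_INVERSE_MAP)
def pix2w(d,u,v,z):
    w=np.linalg.inv(H(d,z))@[u,v,1];return w[:2]/w[2]
E
python3 - <<'E'
from h import *
for n in("top","side"):
    d=snapshot(n)
    for z in (4,28):
        o=ortho(d,z,340,660,-350,310,1.2)
        for x in range(350,660,50): cv2.line(o,(0,int((660-x)*1.2)),(792,int((660-x)*1.2)),(255,0,0),1)
        for y in range(-350,310,50): cv2.line(o,(int((310-y)*1.2),0),(int((310-y)*1.2),400),(0,0,255) if y==0 else (255,0,0),1)
        cv2.imwrite(f"pics/o_{n}{z}.png",o)
import cv2
for z in(28,):cv2.imwrite("pics/oz.png",cv2.vconcat([cv2.imread(f"pics/o_{n}{z}.png")[:300] if 0 else cv2.resize(cv2.imread(f"pics/o_{n}{z}.png"),(600,290)) for n in("top","side")]))
E
```

```text
(no output)
```

View pics/oz.png

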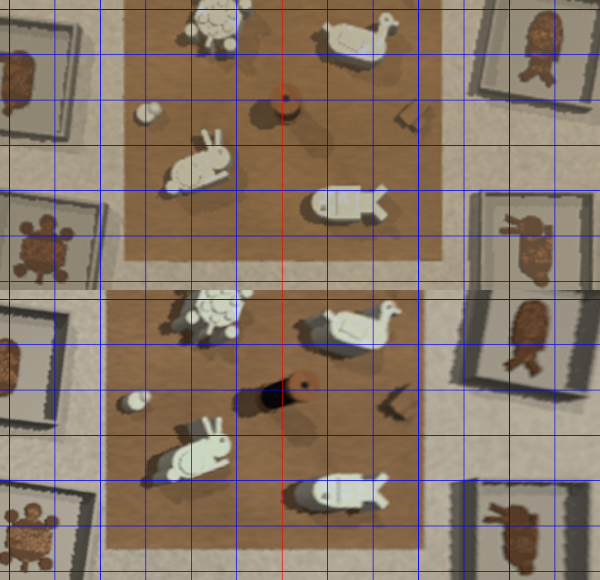

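```bash
cat > fit.py <<'E'
from h import *
ext={'rabbit':(-44,38,-19,40),'fish':(-46,40,-22,22),'tortoise':(-36,43,-31,31),'goose':(-46,36,-17,42)}
def fit(pts,e):
    best=[]
    for t in np.arange(-180,180,1.):
        a=np.radians(t);R=np.array([[np.cos(a),np.sin(a)],[-np.sin(a),np.cos(a)]])
        q=pts@R.T
        lo=np.percentile(q,.15,0);hi=np.percentile(q,99.85,0)
        c=np.array([(lo[0]+hi[0])/2-(e[0]+e[1])/2,(lo[1]+hi[1])/2-(e[2]+e[3])/2])
        # mismatch of extents + flat body check
        err=abs(hi[0]-lo[0]-e[1]+e[0])+abs(hi[1]-lo[1]-e[3]+e[2])
        best.append((err,t,*(R.T@c).round(1)))
    return best
S=2
def mask(o,kind):
    hsv=cv2.cvtColor(o,cv2.COLOR_BGR2HSV)
    if kind=='w': return ((hsv[...,2]>150)&(hsv[...,1]<70)).astype(np.uint8)
    return ((hsv[...,1]>85)).astype(np.uint8)
E
python3 - <<'E'
from fit import *
ap={'rabbit':(425,95,20),'fish':(390,-72,180),'tortoise':(585,72,70),'goose':(560,-85,-15)}
tr={'rabbit':(340,-280,75),'fish':(560,-285,85),'tortoise':(340,262,80),'goose':(520,293,-95)}
for n in("top","side"):
    d=snapshot(n)
    for kind,dic,z in(('w',ap,28),('b',tr,4)):
        o=ortho(d,z,250,700,-400,400,S)
        m=mask(o,kind); cv2.imwrite(f"pics/m_{n}{kind}.png",cv2.resize(m*255,(800,450)))
        N,l,st,ce=cv2.connectedComponentsWithStats(m)
        for k,(x,y,t) in dic.items():
            c=[(400-y)*S,(700-x)*S]
            i=1+np.argmin(np.linalg.norm(ce[1:]-c,axis=1)+1e6*(st[1:,4]<1500)+1e6*(st[1:,4]>20000))
            v,u=np.nonzero(l==i); pts=np.stack([700-v/S,400-u/S],1)
            b=[q for q in fit(pts,ext[k]) if abs((q[1]-t+180)%360-180)<25]
            print(n,kind,k,len(pts)/S/S,(700-ce[i][1]/S).round(),(400-ce[i][0]/S).round(),[ (round(q[0],1),q[1],float(q[2]),float(q[3])) for q in sorted(b)[:3]])
E
```

```text
top w rabbit 2369.5 477.0 90.0 [(np.float64(16.8), np.float64(-4.0), 484.5, 81.1), (np.float64(18.2), np.float64(-3.0), 484.7, 81.4), (np.float64(19.6), np.float64(-2.0), 485.0, 81.6)]
top w fish 2372.75 437.0 -73.0 [(np.float64(66.3), np.float64(-156.0), 432.5, -78.5), (np.float64(66.5), np.float64(156.0), 436.2, -76.1), (np.float64(67.4), np.float64(-157.0), 432.5, -78.4)]
top w tortoise 2121.75 645.0 69.0 [(np.float64(36.2), np.float64(46.0), 641.8, 65.2), (np.float64(36.6), np.float64(47.0), 641.9, 65.2), (np.float64(36.8), np.float64(94.0), 645.7, 67.0)]
top w goose 2252.0 617.0 -86.0 [(np.float64(25.3), np.float64(-39.0), 622.1, -99.5), (np.float64(26.0), np.float64(-38.0), 622.4, -99.4), (np.float64(26.6), np.float64(-37.0), 622.8, -99.3)]
top b rabbit 2479.75 389.0 -282.0 [(np.float64(0.6), np.float64(51.0), 402.3, -283.6), (np.float64(1.7), np.float64(52.0), 402.2, -283.1), (np.float64(2.8), np.float64(53.0), 402.1, -282.6)]
top b fish 2474.0 617.0 -293.0 [(np.float64(59.8), np.float64(109.0), 611.2, -287.9), (np.float64(60.9), np.float64(108.0), 611.4, -287.9), (np.float64(
[... 1265 characters left out ...]
, -286.8), (np.float64(2.7), np.float64(52.0), 403.9, -286.3), (np.float64(3.7), np.float64(53.0), 403.7, -285.8)]
side b fish 2530.5 619.0 -298.0 [(np.float64(59.3), np.float64(109.0), 613.3, -292.4), (np.float64(60.4), np.float64(108.0), 613.5, -292.4), (np.float64(61.6), np.float64(107.0), 613.6, -292.3)]
side b tortoise 2782.25 388.0 267.0 [(np.float64(19.4), np.float64(104.0), 388.5, 264.8), (np.float64(19.8), np.float64(103.0), 388.6, 264.8), (np.float64(20.3), np.float64(102.0), 388.8, 264.8)]
side b goose 2416.0 585.0 301.0 [(np.float64(26.2), np.float64(-119.0), 570.5, 311.8), (np.float64(26.9), np.float64(-118.0), 570.3, 311.6), (np.float64(27.4), np.float64(-117.0), 570.0, 311.4)]
```

```bash
cat > run.py <<'E'
from fit import *
import sys
ap={'rabbit':(478,90,-75),'fish':(437,-74,90),'tortoise':(646,68,-15),'goose':(618,-87,-100)}
tr={'rabbit':(390,-283,-10),'fish':(618,-295,-5),'tortoise':(387,268,-10),'goose':(583,302,175)}
if __name__=="__main__":
  for n in("top","side"):
    d=snapshot(n)
    for kind,dic,z in(('w',ap,28),('b',tr,4)):
        o=ortho(d,z,250,700,-400,400,S)
        m=mask(o,kind)
        N,l,st,ce=cv2.connectedComponentsWithStats(m)
        for k,(x,y,t) in dic.items():
            c=[(400-y)*S,(700-x)*S]
            i=1+np.argmin(np.linalg.norm(ce[1:]-c,axis=1)+1e6*(st[1:,4]<1500)+1e6*(st[1:,4]>20000))
            v,u=np.nonzero(l==i); pts=np.stack([700-v/S,400-u/S],1)
            b=[q for q in fit(pts,ext[k]) if abs((q[1]-t+180)%360-180)<40]
            print(n,kind,k,len(pts)/S/S,*[ (round(float(q[0]),1),float(q[1]),float(q[2]),float(q[3])) for q in sorted(b)[:4]])
            for q in sorted(b)[:1]:
                e=ext[k];a=np.radians(q[1]);R=np.array([[np.cos(a),-np.sin(a)],[np.sin(a),np.cos(a)]])
                pc=np.array([[e[0],e[2]],[e[1],e[2]],[e[1],e[3]],[e[0],e[3]]])@R.T+q[2:]
                cv2.polylines(o,[np.stack([(400-pc[:,1])*S,(700-pc[:,0])*S],1).astype(int)],True,(0,255,0) if kind=='w' else (0,0,255))
                dd=np.array([[-30,0],[0,0],[0,30]])@R.T+q[2:]
                cv2.polylines(o,[np.stack([(400-dd[:,1])*S,(700-dd[:,0])*S],1).astype(int)],False,(255,0,255))
        cv2.imwrite(f"pics/f_{n}{kind}.png",cv2.resize(o,(800,450),interpolation=cv2.INTER_AREA))
E
python3 run.py; python3 -c "
import cv2
cv2.imwrite('pics/f1.png',cv2.vconcat([cv2.resize(cv2.imread('pics/f_top%s.png'%k),(530,298)) for k in 'wb']))"
```

```text
top w rabbit 2368.75 (3.9, -60.0, 472.0, 87.3) (4.3, -61.0, 472.2, 87.7) (4.4, -59.0, 471.9, 86.9) (4.7, -62.0, 472.4, 88.1)
top w fish 2374.75 (3.8, 99.0, 435.3, -72.2) (4.0, 80.0, 439.3, -72.4) (4.3, 81.0, 439.1, -72.3) (4.6, 98.0, 435.4, -72.1)
top w tortoise 2121.25 (17.7, -16.0, 641.9, 70.2) (17.7, -17.0, 641.9, 70.2) (17.7, -15.0, 641.9, 70.2) (17.7, -25.0, 641.9, 70.1)
top w goose 2251.25 (5.1, -65.0, 612.1, -100.8) (5.6, -66.0, 611.7, -100.7) (5.8, -64.0, 612.5, -100.8) (6.0, -67.0, 611.2, -100.6)
top b rabbit 2483.5 (3.2, 7.0, 390.1, -286.8) (3.6, 8.0, 390.4, -287.1) (3.6, 6.0, 389.9, -286.5) (4.0, 5.0, 389.6, -286.2)
top b fish 2474.25 (3.2, -19.0, 617.2, -295.2) (3.8, -2.0, 618.0, -291.4) (3.9, -18.0, 617.4, -295.1) (4.0, -20.0, 617.0, -295.4)
top b tortoise 2935.0 (3.5, -4.0, 384.3, 270.0) (3.5, -13.0, 384.3, 269.9) (4.1, -3.0, 384.3, 270.0) (4.2, -14.0, 384.3, 269.9)
top b goose 2363.0 (4.1, -148.0, 575.6, 315.4) (4.4, -147.0, 575.4, 315.5) (4.5, -149.0, 575.8, 315.3) (5.0, -150.0, 576.0, 315.2)
side w rabbit 2501.25 (2.5, -62.0, 474.8, 86.8) (2.9, -61.0, 474.6, 86.5) (2
[... 252 characters left out ...]
5, -15.0, 645.0, 68.5) (4.7, -18.0, 645.0, 68.4)
side w goose 2380.75 (3.3, -68.0, 613.4, -102.8) (3.8, -69.0, 612.9, -102.7) (4.0, -67.0, 613.8, -103.0) (4.2, -70.0, 612.5, -102.5)
side b rabbit 2590.0 (2.4, 7.0, 392.1, -290.5) (2.7, 8.0, 392.4, -290.8) (2.7, 6.0, 391.8, -290.1) (3.2, 5.0, 391.5, -289.8)
side b fish 2531.25 (3.4, -19.0, 619.4, -299.4) (3.4, -18.0, 619.5, -299.3) (3.6, -3.0, 620.1, -295.8) (4.1, -20.0, 619.1, -299.6)
side b tortoise 2935.75 (3.7, -13.0, 386.6, 268.1) (3.8, -4.0, 386.5, 268.1) (4.3, -12.0, 386.6, 268.1) (4.4, -3.0, 386.5, 268.1)
side b goose 2416.75 (3.3, -149.0, 578.9, 313.4) (3.4, -150.0, 579.1, 313.3) (3.8, -151.0, 579.3, 313.1) (4.0, -180.0, 578.2, 318.8)
```

View pics/f_topw.png

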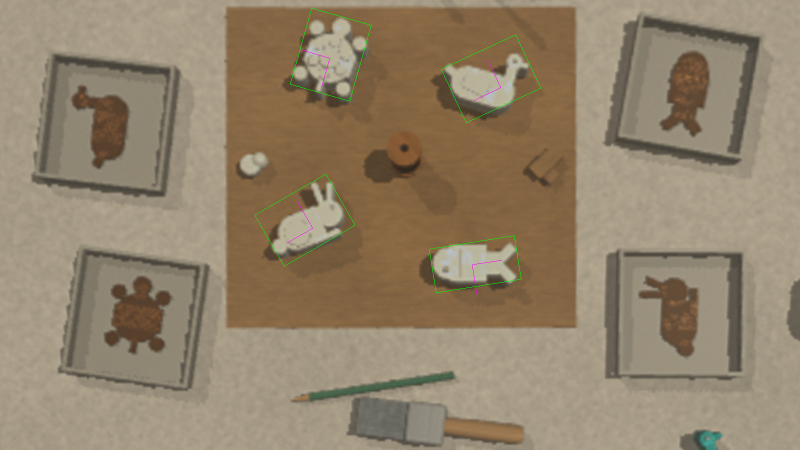

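View pics/f_topb.png

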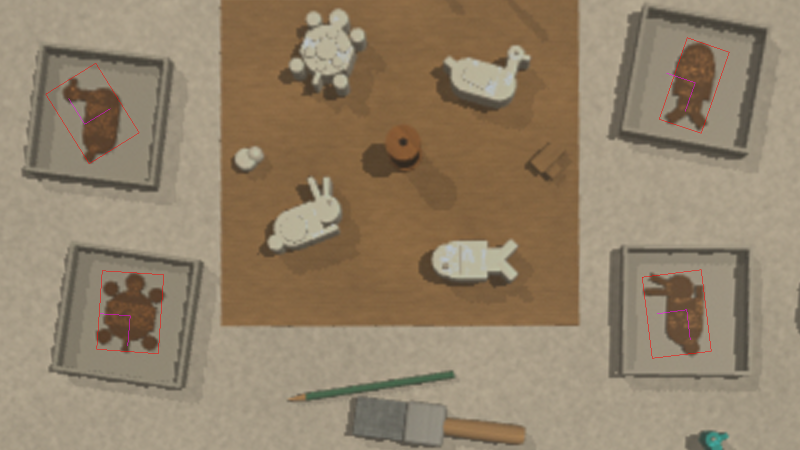

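```bash
cat > tf.py <<'E'
from fit import *
from scipy.optimize import minimize
U=4;C=60
def canvas():return np.zeros((2*C*U,2*C*U),np.uint8)
def poly(m,p):cv2.fillPoly(m,[((np.array(p)+C)*U).astype(int)],1)
def ell(m,c,ax):cv2.ellipse(m,(int((c[0]+C)*U),int((c[1]+C)*U)),(int(ax[0]*U),int(ax[1]*U)),0,0,360,1,-1)
T={}
m=canvas();poly(m,[(-15,-19),(15,-19),(15,19),(-15,19)]);ell(m,(15,0),(25,19));poly(m,[(-15,-8),(-15,8),(-33,8),(-33,-8)]);poly(m,[(-28,0),(-40,22),(-46,15),(-36,0)]);poly(m,[(-28,0),(-40,-22),(-46,-15),(-36,0)]);T['fish']=m
m=canvas();poly(m,[(-12,-25),(12,-25),(12,25),(-12,25)]);ell(m,(0,0),(27,25));ell(m,(34,0),(9,9))
for s in(1,-1):
    ell(m,(22,s*23),(8,8));ell(m,(-22,s*23),(8,8))
poly(m,[(-20,-4),(-36,-3),(-36,3),(-20,4)]);T['tortoise']=m
m=canvas();poly(m,[(-19,-17),(13,-17),(13,17),(-19,17)]);ell(m,(-17,0),(18,17));ell(m,(13,0),(15,17));poly(m,[(-25,10),(-46,12),(-46,4),(-30,-8)]);poly(m,[(12,10),(24,5),(26,34),(16,34)]);ell(m,(22,35),(8,7));poly(m,[(26,32),(36,33),(36,37),(26,38)]);T['goose']=m
m=canvas();poly(m,[(-17,-18),(13,-18),(13,18),(-17,18)]);ell(m,(-17,0),(18,18));ell(m,(-37,-8),(8,8));ell(m,(24,8),(14,13));poly(m,[(10,-19),(36,-19),(36,-11),(10,-11)]);poly(m,[(15,15),(22,15),(18,40),(10,40)]);poly(m,[(24,15),(31,15),(32,40),(25,40)]);T['rabbit']=m
def tfit(pts,k,t0):
    # blurred template, blurred mask, maximise correlation by sampling
    cen=pts.mean(0)
    g=canvas().astype(np.float32)
    q=((pts-cen+C)*U).round().astype(int);q=q[((q>=0)&(q<2*C*U)).all(1)]
    g[q[:,1],q[:,0]]=1;g=cv2.morphologyEx(g,cv2.MORPH_CLOSE,np.ones((7,7)));g=cv2.GaussianBlur(g,(0,0),5)
    t=cv2.GaussianBlur(T[k].astype(np.float32),(0,0),5)
    def cost(p):
        a=np.radians(p[2]);c,s=np.cos(a),np.sin(a);o=C*U
        M=np.array([[c,-s,o+p[0]*U-c*o+s*o],[s,c,o+p[1]*U-s*o-c*o]])
        w=cv2.warpAffine(t,M,t.shape[::-1]);return float(((w-g)**2).sum()/(t**2).sum())
    best=min((minimize(cost,[dx,dy,t0+dt],method='Nelder-Mead',options=dict(initial_simplex=np.array([[dx,dy,t0+dt],[dx+6,dy,t0+dt],[dx,dy+6,t0+dt],[dx,dy,t0+dt+10]]))) for dt in(-20,0,20) for dx in(0,) for dy in(0,)),key=lambda r:r.fun)
    return best.x[:2]+cen,best.x[2],best.fun,
def overlay(o,k,xy,th,col,X1,Y1):
    cs,_=cv2.findContours(T[k],cv2.RETR_EXTERNAL,cv2.CHAIN_APPROX_NONE)
    a=np.radians(th);R=np.array([[np.cos(a),-np.sin(a)],[np.sin(a),np.cos(a)]])
    p=(cs[0][:,0]/U-C)@R.T+xy
    cv2.polylines(o,[np.stack([(Y1-p[:,1])*S,(X1-p[:,0])*S],1).astype(int)],True,col)
E
cat > run2.py <<'E'
from tf import *
ap={'rabbit':(478,90,-70),'fish':(437,-74,90),'tortoise':(646,68,-15),'goose':(618,-87,-100)}
tr={'rabbit':(390,-283,0),'fish':(618,-295,-10),'tortoise':(387,268,-10),'goose':(583,302,-10)}
def go(names=("top","side"),sets=(('w',ap,28),('b',tr,4)),save=True):
  for n in names:
    d=snapshot(n)
    for kind,dic,z in sets:
        o=ortho(d,z,300,720,-400,400,S);m=mask(o,kind)
        N,l,st,ce=cv2.connectedComponentsWithStats(m)
        for k,(x,y,t) in dic.items():
            c=[(400-y)*S,(720-x)*S]
            i=1+np.argmin(np.linalg.norm(ce[1:]-c,axis=1)+1e6*(st[1:,4]<1500)+1e6*(st[1:,4]>20000))
            v,u=np.nonzero(l==i)
            xy,th,f=tfit(np.stack([720-v/S,400-u/S],1),k,t)
            print(n,kind,k,xy.round(1),round(th,1),round(f,3));overlay(o,k,xy,th,(0,0,255) if kind=='w' else (0,255,0),720,400)
        cv2.imwrite(f"pics/g_{n}{kind}.png",cv2.resize(o,(800,420),interpolation=cv2.INTER_AREA))
        cv2.imwrite(f"pics/gb_{n}{kind}.png",o)
if __name__=="__main__":go()
E
python3 run2.py; python3 - <<'E'
import cv2
a=cv2.imread('pics/gb_topw.png')[:640,440:1160];cv2.imwrite('pics/v1.png',a[:600])
b=cv2.imread('pics/gb_topb.png');cv2.imwrite('pics/v2.png',cv2.resize(cv2.hconcat([b[:,40:420],b[:,1200:1580]]),(543,600)))
E
```

```text
top w rabbit [473.9  88.6] -71.6 0.099
top w fish [437.3 -70.6] 89.9 0.083
top w tortoise [642.1  70. ] -20.1 0.28
top w goose [612.3 -85.9] -106.8 0.043
top b rabbit [ 389.9 -285.2] -3.9 0.087
top b fish [ 619.  -293.8] -10.4 0.074
top b tortoise [384.5 269.9] -8.4 0.054
top b goose [582.6 298.2] -7.9 0.027
side w rabbit [476.1  87.5] -71.7 0.081
side w fish [439.3 -72.3] 89.9 0.072
side w tortoise [645.1  68.4] -19.4 0.16
side w goose [614.9 -88.2] -107.0 0.029
side b rabbit [ 391.7 -288.2] -3.6 0.099
side b fish [ 621. -298.] -10.9 0.067
side b tortoise [387. 268.] -8.4 0.055
side b goose [585.6 296. ] -8.0 0.023
```

View pics/v1.png

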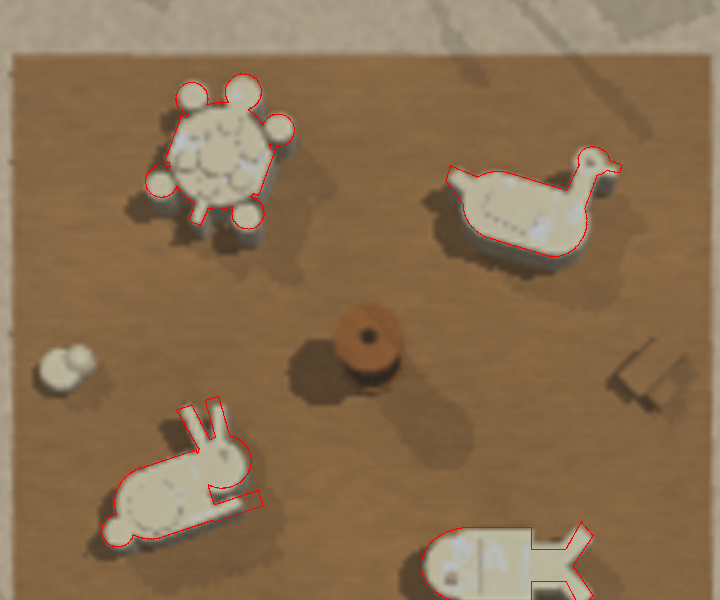

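View pics/v2.png

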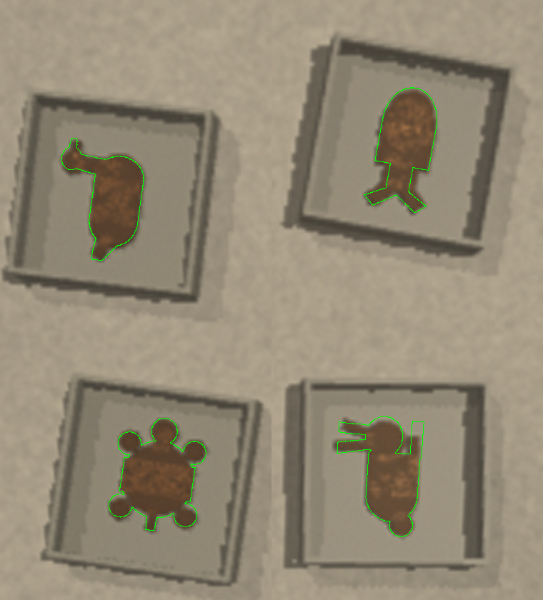

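```bash
cat > pl.py <<'E'
import sys,numpy as np
from bench import *
def plan(x,y,z,yaw):
    s=sense();p=np.array(s['tool_pos']);c=s['tcp_rot'][2]
    d=(yaw-c+180)%360-180
    a=np.radians(yaw);w=np.array([x,y,z])-p
    t=[np.cos(a)*w[0]+np.sin(a)*w[1],np.sin(a)*w[0]-np.cos(a)*w[1],-w[2]]
    print('t',round(s['time'],2),'pos',p.round(1),'rpy',np.array(s['tcp_rot']).round(1),'turn rad',round(-np.radians(d),3),'shift after turn',np.round(t,1),'gap',round(s['finger_gap'],1),'F',np.array(s['ft_force']).round(1),'j6',round(s['joint_pos'][5],1))
plan(*map(float,sys.argv[1:5]))
E
python3 pl.py 643.6 69.2 80 160
```

```text
t 0.5 pos [145.4 582.1 231.3] rpy [-180.   -0.  166.] turn rad 0.104 shift after turn [-643.6 -311.6  151.3] gap 85.3 F [ 0.  -0.3 -0.6] j6 -4.9
```

```bash
python3 -m creep '{"translation":[[0,0,0],[-15,-7.3,0],[-30,-14.5,0],[-38,-18.4,0],[-38,-18.4,0],[-38,-18.4,0],[-38,-18.4,0],[-38,-18.4,0],[-38,-18.4,0],[-38,-18.4,0]],"rotation":[[0,0,0.104],[0,0,0],[0,0,0],[0,0,0],[0,0,0],[0,0,0],[0,0,0],[0,0,0],[0,0,0],[0,0,0]],"claw":[80,80,80,80,80,80,80,80,80,80]}' 40
python3 -m creep '{"translation":[[-38,-18.4,0],[-38,-18.4,0],[-38,-18.4,0],[-38,-18.4,10],[-38,-18.4,20],[-38,-18.4,20],[-38,-18.4,20],[-30,-14.5,20],[-20,-10,20],[-10,-5,20]],"rotation":[[0,0,0],[0,0,0],[0,0,0],[0,0,0],[0,0,0],[0,0,0],[0,0,0],[0,0,0],[0,0,0],[0,0,0]],"claw":[80,80,80,80,80,80,80,80,80,80]}'
python3 pl.py 643.6 69.2 80 160
```

```text
time: 1.5
tool_pos: [387.4, 332.1, 231.5]
tcp_rot: [180.0, 0.0, 160.1]
ft_force: [0.5, -0.1, 0.4]
finger_gap: 79.9
time: 2.5
tool_pos: [639.5, 71.0, 100.5]
tcp_rot: [-180.0, 0.0, 160.0]
ft_force: [-0.2, 0.7, 0.6]
finger_gap: 80.2
t 2.5 pos [639.5  71.  100.5] rpy [-180.    0.  160.] turn rad 0.0 shift after turn [-4.5 -0.3 20.5] gap 80.2 F [-0.2  0.7  0.6] j6 -68.2
```

```bash
python3 -m creep '{"translation":[[-4.5,-0.3,5],[0,0,15],[0,0,20]],"rotation":[[0,0,0],[0,0,0],[0,0,0]],"claw":[75,75,75]}'
python3 - <<'E'
from h import *
for n,(x,y) in (("top",(265,180)),("side",(220,280))):
    d=snapshot(n);f=d["frame"][:,:,::-1]
    c=f[max(0,y-70):y+70,max(0,x-90):x+90];cv2.imwrite(f"pics/p1{n}.png",cv2.resize(c,(540,420)))
cv2.imwrite("pics/p1.png",cv2.hconcat([cv2.resize(cv2.imread(f"pics/p1{n}.png"),(400,311)) for n in("top","side")]))
E
python3 pl.py 643.6 69.2 5 160
```

```text
time: 2.8
tool_pos: [643.8, 72.6, 62.7]
tcp_rot: [179.9, 0.2, 160.1]
ft_force: [0.7, 0.0, 0.5]
finger_gap: 74.9
t 2.9 pos [640.2  72.9  58.6] rpy [-179.9   -0.2  160.1] turn rad 0.002 shift after turn [-4.5 -2.3 53.6] gap 75.1 F [-1.3  0.5 -0.8] j6 -68.2
```

View pics/p1.png

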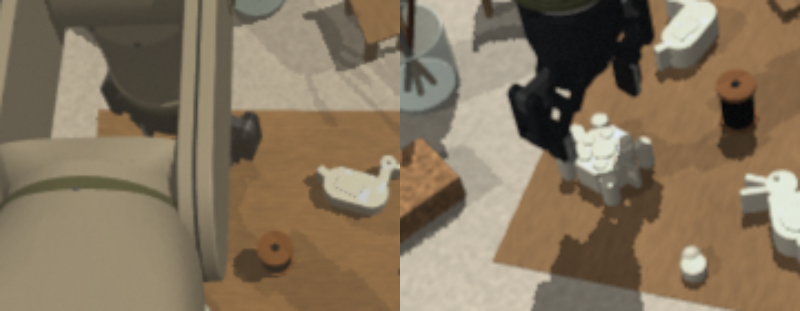

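```bash
python3 -m creep '{"translation":[[0,0,0],[0,0,0]],"rotation":[[0,0,0],[0,0,0]],"claw":[75,75]}'; python3 pl.py 643.6 69.2 5 160
```

```text
time: 3.1
tool_pos: [643.4, 72.8, 63.0]
tcp_rot: [180.0, 0.1, 160.1]
ft_force: [-0.4, -0.7, -0.3]
finger_gap: 74.8
t 3.1 pos [643.4  72.8  63. ] rpy [1.800e+02 1.000e-01 1.601e+02] turn rad 0.001 shift after turn [-1.4 -3.3 58. ] gap 74.8 F [-0.4 -0.7 -0.3] j6 -68.2
```

```bash
python3 -m creep '{"translation":[[-1.4,-3.3,10],[0,0,0],[0,0,0]],"rotation":[[0,0,0],[0,0,0],[0,0,0]],"claw":[75,75,75]}'; python3 pl.py 643.6 69.2 5 160
```

```text
time: 3.4
tool_pos: [642.5, 68.5, 51.0]
tcp_rot: [-180.0, -0.0, 160.0]
ft_force: [-0.4, -0.2, 0.7]
finger_gap: 75.2
t 3.4 pos [642.5  68.5  51. ] rpy [-180.   -0.  160.] turn rad 0.0 shift after turn [-0.9  1.  46. ] gap 75.2 F [-0.4 -0.2  0.7] j6 -68.5
```

```bash
python3 -m creep '{"translation":[[-0.9,1,12],[0,0,14],[0,0,12],[0,0,8],[0,0,0],[0,0,0],[0,0,0],[0,0,0],[0,0,0],[0,0,0]],"rotation":[[0,0,0],[0,0,0],[0,0,0],[0,0,0],[0,0,0],[0,0,0],[0,0,0],[0,0,0],[0,0,0],[0,0,0]],"claw":[75,75,75,75,75,40,40,40,40,40]}' 40; python3 pl.py 643.6 69.2 5 160
```

```text
time: 4.4
tool_pos: [644.6, 69.4, 6.1]
tcp_rot: [180.0, 0.1, 160.0]
ft_force: [0.0, 0.1, 1.8]
finger_gap: 48.8
t 4.4 pos [644.6  69.4   6.1] rpy [1.8e+02 1.0e-01 1.6e+02] turn rad 0.0 shift after turn [ 0.9 -0.5  1.1] gap 48.8 F [0.  0.1 1.8] j6 -68.4
```

```bash
python3 -m creep '{"translation":[[0,0,0],[0,0,0],[0,0,-5],[0,0,-12],[0,0,-18],[0,0,-18],[0,0,-15],[0,0,-10],[0,0,-6],[0,0,0]],"rotation":[[0,0,0],[0,0,0],[0,0,0],[0,0,0],[0,0,0],[0,0,-0.05],[0,0,-0.05],[0,0,-0.05],[0,0,-0.05],[0,0,0]],"claw":[40,40,40,40,40,40,40,40,40,40]}' 40; python3 pl.py 386 269 60 171.6
```

```text
time: 5.4
tool_pos: [645.4, 69.4, 92.4]
tcp_rot: [180.0, 0.2, 171.5]
ft_force: [-0.3, -0.9, -0.4]
finger_gap: 49.3
t 5.4 pos [645.4  69.4  92.4] rpy [180.    0.2 171.5] turn rad -0.001 shift after turn [285.8 159.6  32.4] gap 49.3 F [-0.3 -0.9 -0.4] j6 -79.9
```

```bash
python3 -m creep '{"translation":[[10,5.6,0],[20,11.2,0],[30,16.8,0],[30,16.8,0],[30,16.8,0],[30,16.8,0],[30,16.8,0],[30,16.8,0],[30,16.8,0],[25,13.9,0]],"rotation":[[0,0,0],[0,0,0],[0,0,0],[0,0,0],[0,0,0],[0,0,0],[0,0,0],[0,0,0],[0,0,0],[0,0,0]],"claw":[40,40,40,40,40,40,40,40,40,40]}'; python3 -m creep '{"translation":[[15,8.4,0],[6,3.3,10],[0,0,10],[0,0,5],[0,0,0],[0,0,0]],"rotation":[[0,0,0],[0,0,0],[0,0,0],[0,0,0],[0,0,0],[0,0,0]],"claw":[40,40,40,40,40,40]}'; python3 pl.py 386 269 10.5 171.6
```

```text
time: 6.4
tool_pos: [401.2, 256.1, 88.7]
tcp_rot: [-180.0, -0.1, 171.4]
ft_force: [0.1, 0.4, -1.4]
finger_gap: 49.3
time: 7.0
tool_pos: [385.2, 269.3, 63.9]
tcp_rot: [-180.0, -0.0, 171.4]
ft_force: [-0.5, 0.3, -2.0]
finger_gap: 49.2
t 7.0 pos [385.2 269.3  63.9] rpy [-180.    -0.   171.4] turn rad -0.003 shift after turn [-0.8 -0.2 53.4] gap 49.2 F [-0.5  0.3 -2. ] j6 -52.7
```

```bash
python3 -m creep '{"translation":[[-0.8,0,8],[0,0,14],[0,0,12],[0,0,8],[0,0,4],[0,0,1],[0,0,0],[0,0,0]],"rotation":[[0,0,0],[0,0,0],[0,0,0],[0,0,0],[0,0,0],[0,0,0],[0,0,0],[0,0,0]],"claw":[40,40,40,40,40,40,40,40]}'; python3 -m creep '{"translation":[[0,0,1],[0,0,1],[0,0,0]],"rotation":[[0,0,0],[0,0,0],[0,0,0]],"claw":[40,40,40]}';python3 -m creep '{"translation":[[0,0,1],[0,0,1],[0,0,0]],"rotation":[[0,0,0],[0,0,0],[0,0,0]],"claw":[40,40,40]}'
```

```text
time: 7.8
tool_pos: [386.0, 270.1, 17.8]
tcp_rot: [180.0, 0.0, 171.5]
ft_force: [-0.2, 0.3, -1.7]
finger_gap: 49.7
time: 8.1
tool_pos: [385.7, 269.9, 15.3]
tcp_rot: [180.0, 0.0, 171.5]
ft_force: [-0.0, -0.3, -0.7]
finger_gap: 49.2
time: 8.4
tool_pos: [385.5, 269.8, 13.1]
tcp_rot: [-180.0, -0.0, 171.5]
ft_force: [0.5, -0.5, -1.6]
finger_gap: 49.7
```

```bash
for i in 1 2; do python3 -m creep '{"translation":[[0,0,1],[0,0,0],[0,0,0]],"rotation":[[0,0,0],[0,0,0],[0,0,0]],"claw":[40,40,40]}'|grep -E "tool|force";done;python3 -m creep '{"translation":[[0,0,0.7],[0,0,0],[0,0,0]],"rotation":[[0,0,0],[0,0,0],[0,0,0]],"claw":[40,40,40]}'|grep -E "tool|force"
```

```text
tool_pos: [385.6, 269.8, 12.3]
ft_force: [0.0, 0.9, -1.4]
tool_pos: [385.6, 269.8, 11.2]
ft_force: [0.1, -0.3, -0.7]
tool_pos: [385.6, 269.8, 10.6]
ft_force: [-0.0, -0.1, -1.0]
```

```bash
for i in 1; do python3 -m creep '{"translation":[[0,0,0.7],[0,0,0],[0,0,0]],"rotation":[[0,0,0],[0,0,0],[0,0,0]],"claw":[40,40,40]}'|grep -E "tool|force";done;python3 -m creep '{"translation":[[0,0,0.7],[0,0,0],[0,0,0]],"rotation":[[0,0,0],[0,0,0],[0,0,0]],"claw":[40,40,40]}'|grep -E "tool|force"
```

```text
tool_pos: [385.7, 269.9, 10.0]
ft_force: [-0.3, -0.7, 0.6]
tool_pos: [385.8, 269.9, 10.0]
ft_force: [-5.4, -2.8, 10.2]
```

```bash
python3 -m creep '{"translation":[[0,0,0],[0,0,0],[0,0,0],[0,0,-10],[0,0,-20],[0,0,-30],[0,0,-30],[0,0,-30],[0,0,-20],[0,0,-5]],"rotation":[[0,0,0],[0,0,0],[0,0,0],[0,0,0],[0,0,0],[0,0,0],[0,0,0],[0,0,0],[0,0,0],[0,0,0]],"claw":[58,66,66,66,66,66,66,66,66,66]}';  python3 pl.py 475 88 80 108.4
```

```text
time: 10.9
tool_pos: [387.3, 270.8, 157.9]
tcp_rot: [179.8, 0.3, 171.5]
ft_force: [0.0, 0.5, 0.2]
finger_gap: 66.0
t 10.9 pos [387.3 270.8 157.9] rpy [179.8   0.3 171.5] turn rad 1.101 shift after turn [-201.1   25.5   77.9] gap 66.0 F [0.  0.5 0.2] j6 -52.7
```

```bash
python3 -m creep '{"translation":[[0,0,0],[0,0,0],[0,0,0],[0,0,0],[0,0,0],[0,0,0],[0,0,0],[0,0,0],[0,0,0]],"rotation":[[0,0,0.08],[0,0,0.14],[0,0,0.14],[0,0,0.14],[0,0,0.14],[0,0,0.14],[0,0,0.14],[0,0,0.12],[0,0,0.061]],"claw":[66,60,50,50,50,50,50,50,50]}';  python3 pl.py 474 90.9 60 108.4
```

```text
time: 11.8
tool_pos: [385.1, 269.5, 153.2]
tcp_rot: [-179.9, 0.0, 108.1]
ft_force: [-0.0, 0.7, 0.4]
finger_gap: 49.9
t 11.8 pos [385.1 269.5 153.2] rpy [-179.9    0.   108.1] turn rad -0.005 shift after turn [-197.6   28.    93.2] gap 49.9 F [-0.   0.7  0.4] j6 10.6
```

```bash
python3 -m creep '{"translation":[[-12,1.7,0],[-24,3.4,0],[-30,4.3,10],[-30,4.3,15],[-30,4.3,15],[-30,4.3,15],[-24,3.4,15],[-12,1.7,13],[-5.6,0.8,10],[0,0,0]],"rotation":[[0,0,-0.005],[0,0,0],[0,0,0],[0,0,0],[0,0,0],[0,0,0],[0,0,0],[0,0,0],[0,0,0],[0,0,0]],"claw":[50,50,50,50,50,50,50,50,50,50]}';python3 -m creep '{"translation":[[0,0,0],[0,0,0]],"rotation":[[0,0,0],[0,0,0]],"claw":[50,50]}';   python3 pl.py 474 90.9 5 108.4
python3 - <<'E'
from h import *
d=snapshot("side");f=d["frame"][:,:,::-1];cv2.imwrite("pics/p2.png",cv2.resize(f[230:480,150:400],(600,600),interpolation=cv2.INTER_CUBIC))
E
```

```text
time: 12.8
tool_pos: [474.1, 91.5, 59.2]
tcp_rot: [-179.8, -0.1, 108.6]
ft_force: [-0.3, 0.8, 0.4]
finger_gap: 49.5
time: 13.0
tool_pos: [475.8, 92.6, 61.9]
tcp_rot: [179.9, 0.0, 108.7]
ft_force: [-0.3, 0.2, -0.5]
finger_gap: 50.0
t 13.0 pos [475.8  92.6  61.9] rpy [179.9   0.  108.7] turn rad 0.006 shift after turn [-1.1 -2.3 56.9] gap 50.0 F [-0.3  0.2 -0.5] j6 -13.8
```

View pics/p2.png

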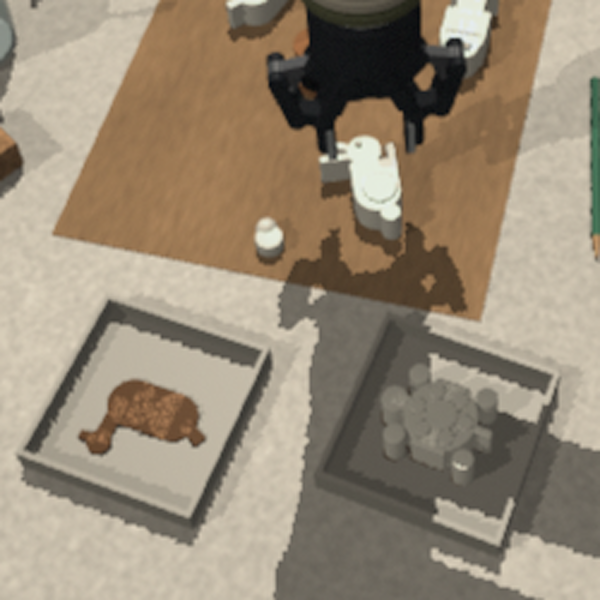

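```bash
python3 -m creep '{"translation":[[-0.5,-1.5,10],[0,0,5],[0,0,0],[0,0,0]],"rotation":[[0,0,0.005],[0,0,0],[0,0,0],[0,0,0]],"claw":[50,50,50,50]}';   python3 pl.py 474 90.9 5 108.4
```

```text
time: 13.45
tool_pos: [473.9, 90.7, 45.8]
tcp_rot: [-180.0, -0.0, 108.4]
ft_force: [0.1, -1.4, 0.2]
finger_gap: 50.0
t 13.45 pos [473.9  90.7  45.8] rpy [-180.    -0.   108.4] turn rad -0.0 shift after turn [ 0.2  0.1 40.8] gap 50.0 F [ 0.1 -1.4  0.2] j6 -13.7
```

```bash
python3 -m creep '{"translation":[[0,0,8],[0,0,8],[0,0,5],[0,0,0]],"rotation":[[0,0,0],[0,0,0],[0,0,0],[0,0,0]],"claw":[50,50,50,50]}';   python3 pl.py 474 90.9 5 108.4
```

```text
time: 13.85
tool_pos: [473.3, 90.6, 23.8]
tcp_rot: [-179.9, -0.0, 108.4]
ft_force: [-0.0, 0.3, -0.7]
finger_gap: 50.1
t 13.85 pos [473.3  90.6  23.8] rpy [-179.9   -0.   108.4] turn rad -0.0 shift after turn [ 0.1  0.8 18.8] gap 50.1 F [-0.   0.3 -0.7] j6 -13.6
```

Clear; finish descent, grip, lift.

```bash
python3 -m creep '{"translation":[[0,0.5,6],[0,0,7],[0,0,5],[0,0,0],[0,0,0],[0,0,0],[0,0,0],[0,0,0],[0,0,0]],"rotation":[[0,0,0],[0,0,0],[0,0,0],[0,0,0],[0,0,0],[0,0,0],[0,0,0],[0,0,0],[0,0,0]],"claw":[50,50,50,50,26,26,26,26,26]}' 40;   python3 pl.py 474 90.9 5 108.4
```

```text
time: 14.75
tool_pos: [474.8, 90.9, 7.3]
tcp_rot: [180.0, 0.0, 108.4]
ft_force: [0.1, -0.0, -0.3]
finger_gap: 35.9
t 14.75 pos [474.8  90.9   7.3] rpy [180.    0.  108.4] turn rad -0.0 shift after turn [ 0.3 -0.8  2.3] gap 35.9 F [ 0.1 -0.  -0.3] j6 -13.6
```

```bash
python3 -m creep '{"translation":[[0,0,-4],[0,0,-10],[0,0,-16],[0,0,-18],[0,0,-18],[0,0,-12],[0,0,-7],[0,0,0],[0,0,0],[0,0,0]],"rotation":[[0,0,0],[0,0,0],[0,0,0],[0,0,-0.06],[0,0,-0.12],[0,0,-0.14],[0,0,-0.14],[0,0,-0.14],[0,0,-0.14],[0,0,-0.14]],"claw":[26,26,26,26,26,26,26,26,26,26]}';python3 -m creep '{"translation":[[0,0,0],[0,0,0],[0,0,0]],"rotation":[[0,0,-0.14],[0,0,-0.11],[0,0,-0.053]],"claw":[26,26,26]}';   python3 pl.py 388 -286.5 60 176.2
```

```text
time: 15.75
tool_pos: [475.1, 90.9, 93.3]
tcp_rot: [180.0, 0.1, 159.1]
ft_force: [0.5, -1.0, -0.4]
finger_gap: 36.0
time: 16.05
tool_pos: [475.1, 90.9, 93.2]
tcp_rot: [180.0, 0.1, 176.4]
ft_force: [0.1, 0.8, -1.5]
finger_gap: 35.7
t 16.05 pos [475.1  90.9  93.2] rpy [1.800e+02 1.000e-01 1.764e+02] turn rad 0.004 shift after turn [  61.9 -382.3   33.2] gap 35.7 F [ 0.1  0.8 -1.5] j6 -81.7
```

```bash
python3 -m creep '{"translation":[[1.9,-12,0],[3.9,-24,0],[5.5,-34,0],[5.5,-34,0],[5.5,-34,0],[5.5,-34,0],[5.5,-34,0],[5.5,-34,0],[5.5,-34,0],[5.5,-34,0]],"rotation":[[0,0,0],[0,0,0],[0,0,0],[0,0,0],[0,0,0],[0,0,0],[0,0,0],[0,0,0],[0,0,0],[0,0,0]],"claw":[26,26,26,26,26,26,26,26,26,26]}';python3 -m creep '{"translation":[[5.5,-34,0],[3.9,-24,0],[1.9,-12,10],[0.8,-4.3,10],[0,0,10],[0,0,3],[0,0,0],[0,0,0],[0,0,0]],"rotation":[[0,0,0],[0,0,0],[0,0,0],[0,0,0],[0,0,0],[0,0,0],[0,0,0],[0,0,0],[0,0,0]],"claw":[26,26,26,26,26,26,26,26,26]}';   python3 pl.py 388 -286.5 18 176.2
```

```text
time: 17.05
tool_pos: [403.6, -215.1, 92.9]
tcp_rot: [-180.0, 0.0, 176.0]
ft_force: [1.2, 0.3, -0.5]
finger_gap: 35.9
time: 17.95
tool_pos: [388.0, -286.2, 59.7]
tcp_rot: [-180.0, 0.0, 176.2]
ft_force: [0.0, 0.4, -0.8]
finger_gap: 35.4
t 17.95 pos [ 388.  -286.2   59.7] rpy [-180.     0.   176.2] turn rad 0.0 shift after turn [ 0.  -0.3 41.7] gap 35.4 F [ 0.   0.4 -0.8] j6 -128.7
```

```bash
python3 -m creep '{"translation":[[0,0,8],[0,0,14],[0,0,10],[0,0,7],[0,0,3],[0,0,2],[0,0,1],[0,0,0],[0,0,0]],"rotation":[[0,0,0],[0,0,0],[0,0,0],[0,0,0],[0,0,0],[0,0,0],[0,0,0],[0,0,0],[0,0,0]],"claw":[26,26,26,26,26,26,26,26,26]}'; for i in 1 ; do python3 -m creep '{"translation":[[0,0,1],[0,0,1],[0,0,0],[0,0,0]],"rotation":[[0,0,0],[0,0,0],[0,0,0],[0,0,0]],"claw":[26,26,26,26]}'|grep -E "tool|force";done
```

```text
time: 18.85
tool_pos: [387.8, -286.7, 14.6]
tcp_rot: [-180.0, 0.0, 176.2]
ft_force: [-0.2, 0.4, -0.2]
finger_gap: 35.4
tool_pos: [387.5, -286.4, 12.2]
ft_force: [1.2, -0.6, -0.3]
```

```bash
python3 -m creep '{"translation":[[0,0,0.7],[0,0,0],[0,0,0]],"rotation":[[0,0,0],[0,0,0],[0,0,0]],"claw":[26,26,26]}'|grep -E "tool|force";python3 -m creep '{"translation":[[0,0,0.6],[0,0,0],[0,0,0]],"rotation":[[0,0,0],[0,0,0],[0,0,0]],"claw":[26,26,26]}'|grep -E "tool|force"
```

```text
tool_pos: [387.5, -286.4, 11.5]
ft_force: [-0.4, -0.2, -0.5]
tool_pos: [387.6, -286.5, 11.2]
ft_force: [-2.9, 1.9, 4.7]
```

```bash
python3 -m creep '{"translation":[[0,0,0.4],[0,0,0],[0,0,0]],"rotation":[[0,0,0],[0,0,0],[0,0,0]],"claw":[26,26,26]}'|grep -E "tool|force"
```

```text
tool_pos: [387.6, -286.5, 11.2]
ft_force: [-4.5, 4.0, 11.0]
```

Touching. Release to 48 and rise, then turn toward the fish (yaw 90; 176→90 = +1.505 rad).

```bash
python3 -m creep '{"translation":[[0,0,-0.3],[0,0,0],[0,0,0],[0,0,-5],[0,0,-12],[0,0,-20],[0,0,-25],[0,0,-20],[0,0,-10],[0,0,0]],"rotation":[[0,0,0],[0,0,0],[0,0,0],[0,0,0],[0,0,0],[0,0,0],[0,0,0],[0,0,0.06],[0,0,0.12],[0,0,0.14]],"claw":[40,46,48,48,48,48,48,48,52,60]}'|grep -E "tool|gap"; python3 -m creep '{"translation":[[0,0,0],[0,0,0],[0,0,0],[0,0,0],[0,0,0],[0,0,0],[0,0,0],[0,0,0],[0,0,0],[0,0,0]],"rotation":[[0,0,0.14],[0,0,0.14],[0,0,0.14],[0,0,0.14],[0,0,0.14],[0,0,0.14],[0,0,0.14],[0,0,0.12],[0,0,0.06],[0,0,0.025]],"claw":[62,62,62,62,62,62,62,62,62,62]}'|grep -E "tool|gap"; python3 pl.py 438.3 -71.5 60 90
python3 - <<'E'
from h import *
d=snapshot("side");f=d["frame"][:,:,::-1];cv2.imwrite("pics/p3.png",cv2.resize(f[120:320,200:450],(750,600),interpolation=cv2.INTER_CUBIC))
E
```

```text
tool_pos: [389.0, -287.7, 106.3]
finger_gap: 59.8
tool_pos: [387.8, -286.7, 103.9]
finger_gap: 62.2
t 22.15 pos [ 387.8 -286.7  103.9] rpy [180.    0.   89.8] turn rad -0.003 shift after turn [215.2  50.5  43.9] gap 62.2 F [ 0.3  0.4 -0.4] j6 -42.4
```

View pics/p3.png

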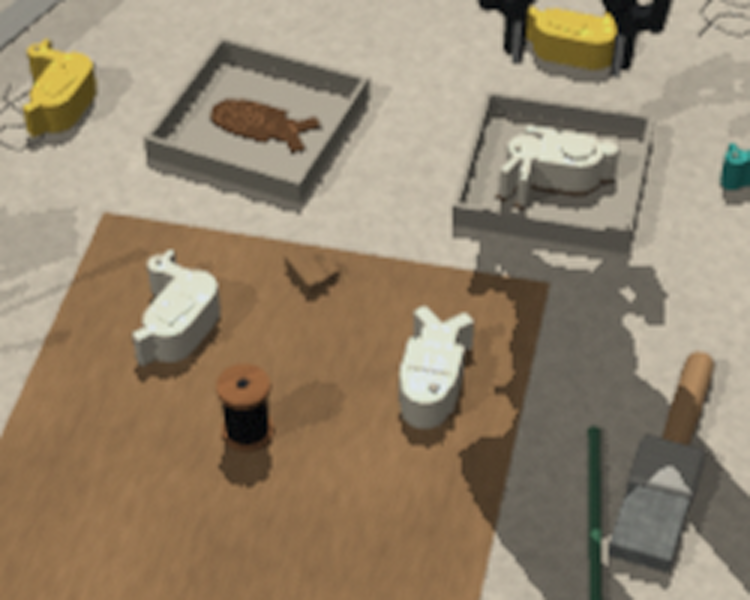

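```bash
python3 -m creep '{"translation":[[12,2.8,0],[24,5.6,0],[34,8,0],[34,8,0],[34,8,0],[34,8,0],[24,5.6,8],[12,2.8,12],[7.2,1.7,14],[0,0,10]],"rotation":[[0,0,-0.003],[0,0,0],[0,0,0],[0,0,0],[0,0,0],[0,0,0],[0,0,0],[0,0,0],[0,0,0],[0,0,0]],"claw":[62,62,62,62,62,62,62,62,62,62]}'|grep -E "tool|gap"; python3 -m creep '{"translation":[[0,0,0],[0,0,0],[0,0,0],[0,0,0]],"rotation":[[0,0,0],[0,0,0],[0,0,0],[0,0,0]],"claw":[62,62,62,62]}'; python3 pl.py 438.3 -71.5 7 90
```

```text
tool_pos: [437.0, -70.2, 57.4]
finger_gap: 62.1
time: 23.6
tool_pos: [438.1, -71.8, 59.5]
tcp_rot: [179.9, 0.0, 90.1]
ft_force: [0.4, 0.5, 0.8]
finger_gap: 61.8
t 23.6 pos [438.1 -71.8  59.5] rpy [179.9   0.   90.1] turn rad 0.001 shift after turn [ 0.3  0.2 52.5] gap 61.8 F [0.4 0.5 0.8] j6 -16.0
```

```bash
python3 -m creep '{"translation":[[0,0,10],[0,0,14],[0,0,12],[0,0,10],[0,0,6],[0,0,0],[0,0,0],[0,0,0],[0,0,0],[0,0,0]],"rotation":[[0,0,0],[0,0,0],[0,0,0],[0,0,0],[0,0,0],[0,0,0],[0,0,0],[0,0,0],[0,0,0],[0,0,0]],"claw":[62,62,62,62,62,62,28,28,28,28]}' 40;python3 -m creep '{"translation":[[0,0,0],[0,0,0],[0,0,0]],"rotation":[[0,0,0],[0,0,0],[0,0,0]],"claw":[28,28,28]}'; python3 pl.py 438.3 -71.5 7 90
```

```text
time: 24.6
tool_pos: [438.3, -71.3, 7.5]
tcp_rot: [179.9, 0.0, 90.1]
ft_force: [-0.2, -0.1, 3.2]
finger_gap: 37.0
time: 24.9
tool_pos: [438.3, -71.4, 7.5]
tcp_rot: [179.9, 0.0, 90.1]
ft_force: [-0.8, 0.8, 5.0]
finger_gap: 37.2
t 24.9 pos [438.3 -71.4   7.5] rpy [179.9   0.   90.1] turn rad 0.002 shift after turn [-0.1 -0.   0.5] gap 37.2 F [-0.8  0.8  5. ] j6 -16.0
```

```bash
python3 -m creep '{"translation":[[0,0,-4],[0,0,-10],[0,0,-16],[0,0,-18],[0,0,-18],[0,0,-12],[0,0,-7],[0,0,0],[0,0,0],[0,0,0]],"rotation":[[0,0,0],[0,0,0],[0,0,0],[0,0,0.06],[0,0,0.12],[0,0,0.14],[0,0,0.14],[0,0,0.14],[0,0,0.14],[0,0,0.14]],"claw":[28,28,28,28,28,28,28,28,28,28]}'|grep -E "tool|gap|rot";python3 -m creep '{"translation":[[0,0,0],[0,0,0],[0,0,0],[0,0,0],[0,0,0],[0,0,0],[0,0,0],[0,0,0]],"rotation":[[0,0,0.14],[0,0,0.14],[0,0,0.14],[0,0,0.14],[0,0,0.14],[0,0,0.11],[0,0,0.05],[0,0,0.016]],"claw":[28,28,28,28,28,28,28,28]}';   python3 pl.py 620 -296 60 -10.6
```

```text
tool_pos: [437.5, -71.1, 92.3]
tcp_rot: [180.0, 0.0, 39.4]
finger_gap: 37.3
time: 26.7
tool_pos: [437.5, -71.1, 92.2]
tcp_rot: [-180.0, 0.0, -10.6]
ft_force: [0.1, 0.0, -0.1]
finger_gap: 37.3
t 26.7 pos [437.5 -71.1  92.2] rpy [-180.     0.   -10.6] turn rad 0.001 shift after turn [220.8 187.5  32.2] gap 37.3 F [ 0.1  0.  -0.1] j6 84.7
```

```bash
python3 -m creep '{"translation":[[10,8.5,0],[20,17,0],[26,22.1,0],[26,22.1,0],[26,22.1,0],[26,22.1,0],[26,22.1,0],[26,22.1,0],[20,17,0],[10,8.5,8]],"rotation":[[0,0,0],[0,0,0],[0,0,0],[0,0,0],[0,0,0],[0,0,0],[0,0,0],[0,0,0],[0,0,0],[0,0,0]],"claw":[28,28,28,28,28,28,28,28,28,28]}'|grep -E "tool|gap|rot";python3 -m creep '{"translation":[[4.8,4,12],[0,0,12],[0,0,0],[0,0,0],[0,0,0],[0,0,0]],"rotation":[[0,0,0],[0,0,0],[0,0,0],[0,0,0],[0,0,0],[0,0,0]],"claw":[28,28,28,28,28,28]}';   python3 pl.py 620 -296 18 -10.6
```

```text
tool_pos: [618.6, -294.4, 84.9]
tcp_rot: [179.9, -0.2, -10.5]
finger_gap: 37.2
time: 28.3
tool_pos: [620.9, -295.7, 60.8]
tcp_rot: [180.0, -0.1, -10.5]
ft_force: [0.1, -0.3, -0.8]
finger_gap: 36.9
t 28.3 pos [ 620.9 -295.7   60.8] rpy [ 1.80e+02 -1.00e-01 -1.05e+01] turn rad 0.002 shift after turn [-0.9  0.5 42.8] gap 36.9 F [ 0.1 -0.3 -0.8] j6 70.7
```

```bash
python3 -m creep '{"translation":[[-0.9,0.5,8],[0,0,14],[0,0,10],[0,0,7],[0,0,3],[0,0,2],[0,0,1],[0,0,0],[0,0,0],[0,0,0]],"rotation":[[0,0,0],[0,0,0],[0,0,0],[0,0,0],[0,0,0],[0,0,0],[0,0,0],[0,0,0],[0,0,0],[0,0,0]],"claw":[28,28,28,28,28,28,28,28,28,28]}'; for i in 1 ; do python3 -m creep '{"translation":[[0,0,1],[0,0,0.7],[0,0,0],[0,0,0]],"rotation":[[0,0,0],[0,0,0],[0,0,0],[0,0,0]],"claw":[28,28,28,28]}'|grep -E "tool|force";done
```

```text
time: 29.3
tool_pos: [619.9, -296.3, 15.3]
tcp_rot: [180.0, -0.0, -10.5]
ft_force: [0.2, 0.5, -1.4]
finger_gap: 36.9
tool_pos: [619.5, -296.2, 13.0]
ft_force: [0.1, 0.3, -1.5]
```

```bash
python3 -m creep '{"translation":[[0,0,0.8],[0,0,0],[0,0,0]],"rotation":[[0,0,0],[0,0,0],[0,0,0]],"claw":[28,28,28]}'|grep -E "tool|force";python3 -m creep '{"translation":[[0,0,0.6],[0,0,0],[0,0,0]],"rotation":[[0,0,0],[0,0,0],[0,0,0]],"claw":[28,28,28]}'|grep -E "tool|force"
```

```text
tool_pos: [619.6, -296.2, 12.3]
ft_force: [-0.5, 0.1, -0.2]
tool_pos: [619.5, -296.1, 11.6]
ft_force: [0.4, -0.0, -0.7]
```

```bash
python3 -m creep '{"translation":[[0,0,0.4],[0,0,0],[0,0,0]],"rotation":[[0,0,0],[0,0,0],[0,0,0]],"claw":[28,28,28]}'|grep -E "tool|force"
```

```text
tool_pos: [619.6, -296.2, 11.6]
ft_force: [-1.4, 0.1, 1.9]
```

```bash
python3 -m creep '{"translation":[[0,0,0.1],[0,0,0],[0,0,0],[0,0,-5],[0,0,-12],[0,0,-20],[0,0,-25],[0,0,-20],[0,0,-10],[0,0,0]],"rotation":[[0,0,0],[0,0,0],[0,0,0],[0,0,0],[0,0,0],[0,0,0],[0,0,0],[0,0,-0.06],[0,0,-0.12],[0,0,-0.14]],"claw":[44,54,56,56,56,56,56,56,52,48]}'|grep -E "tool|gap"; python3 -m creep '{"translation":[[0,0,0],[0,0,0],[0,0,0],[0,0,0],[0,0,0],[0,0,0],[0,0,0],[0,0,0],[0,0,0],[0,0,0]],"rotation":[[0,0,-0.14],[0,0,-0.14],[0,0,-0.14],[0,0,-0.14],[0,0,-0.14],[0,0,-0.14],[0,0,-0.12],[0,0,-0.1],[0,0,-0.06],[0,0,-0.02]],"claw":[48,48,48,48,48,48,48,48,48,48]}'|grep -E "tool|gap"; python3 pl.py 614.5 -84.1 60 73
python3 - <<'E'
from h import *
d=snapshot("side");f=d["frame"][:,:,::-1];cv2.imwrite("pics/p4.png",cv2.resize(f[120:320,200:450],(750,600),interpolation=cv2.INTER_CUBIC))
E
python3 -c "
from run2 import *
go(('side',),(('w',{'goose':(615,-87,-107)},28),))"
```

```text
tool_pos: [621.5, -297.2, 107.8]
finger_gap: 48.0
tool_pos: [620.0, -296.4, 104.6]
finger_gap: 48.0
t 32.6 pos [ 620.  -296.4  104.6] rpy [179.9   0.   73.2] turn rad 0.004 shift after turn [201.4 -67.3  44.6] gap 48.0 F [0.9 0.5 0.3] j6 -13.1
side w goose [624.6 -71.5] -98.7 0.612
```

View pics/p4.png

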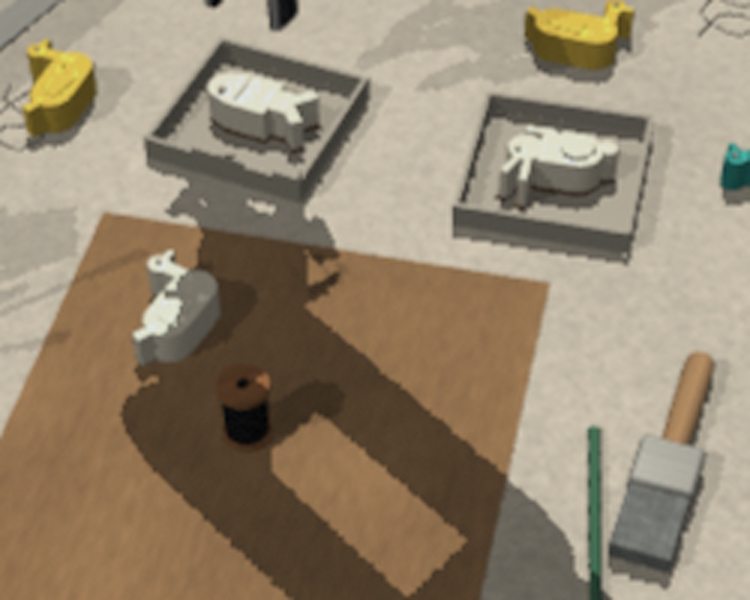

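```bash
python3 -m creep '{"translation":[[12,-4,0],[24,-8,0],[32,-10.7,0],[32,-10.7,0],[32,-10.7,0],[32,-10.7,0],[22,-7.4,6],[10,-3.3,14],[5.4,-1.8,14],[0,0,10]],"rotation":[[0,0,0.004],[0,0,0],[0,0,0],[0,0,0],[0,0,0],[0,0,0],[0,0,0],[0,0,0],[0,0,0],[0,0,0]],"claw":[48,48,48,48,48,48,48,48,48,48]}'|grep -E "tool|gap"; python3 -m creep '{"translation":[[0,0,0],[0,0,0],[0,0,0],[0,0,0],[0,0,0]],"rotation":[[0,0,0],[0,0,0],[0,0,0],[0,0,0],[0,0,0]],"claw":[48,48,48,48,48]}'; python3 pl.py 614.5 -84.1 7 73
python3 - <<'E'
from h import *
d=snapshot("side");f=d["frame"][:,:,::-1];cv2.imwrite("pics/p5.png",cv2.resize(f[130:310,180:360],(600,600),interpolation=cv2.INTER_CUBIC))
E
```

```text
tool_pos: [613.2, -83.4, 56.9]
finger_gap: 47.5
time: 34.2
tool_pos: [614.8, -84.4, 59.8]
tcp_rot: [179.9, -0.0, 72.9]
ft_force: [0.1, -0.1, 0.2]
finger_gap: 47.8
t 34.2 pos [614.8 -84.4  59.8] rpy [179.9  -0.   72.9] turn rad -0.002 shift after turn [ 0.2 -0.3 52.8] gap 47.8 F [ 0.1 -0.1  0.2] j6 4.6
```

View pics/p5.png

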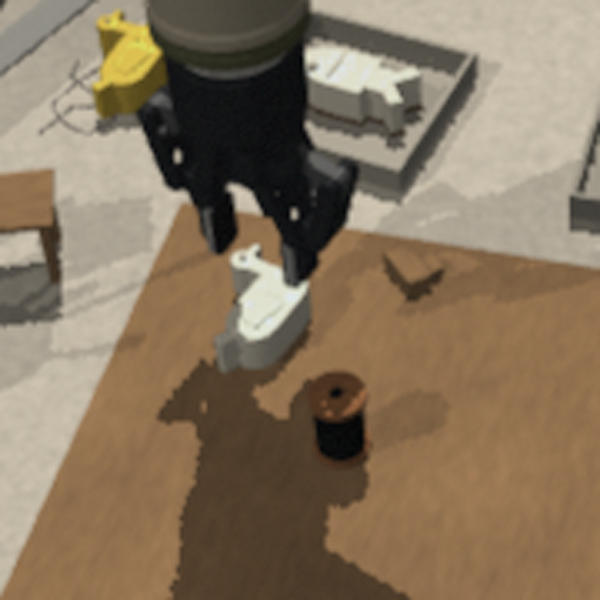

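```bash
python3 -m creep '{"translation":[[0,0,10],[0,0,12],[0,0,8],[0,0,5],[0,0,0]],"rotation":[[0,0,0],[0,0,0],[0,0,0],[0,0,0],[0,0,0]],"claw":[48,48,48,48,48]}'; python3 pl.py 614.5 -84.1 7 73
```

```text
time: 34.75
tool_pos: [613.2, -83.6, 22.5]
tcp_rot: [-179.8, 0.0, 72.9]
ft_force: [0.3, -0.6, -0.3]
finger_gap: 48.1
t 34.75 pos [613.2 -83.6  22.5] rpy [-179.8    0.    72.9] turn rad -0.001 shift after turn [-0.1  1.4 15.5] gap 48.1 F [ 0.3 -0.6 -0.3] j6 4.6
```

```bash
python3 -m creep '{"translation":[[0,0,5],[0,0,7],[0,0,4],[0,0,0],[0,0,0],[0,0,0],[0,0,0],[0,0,0],[0,0,0]],"rotation":[[0,0,0],[0,0,0],[0,0,0],[0,0,0],[0,0,0],[0,0,0],[0,0,0],[0,0,0],[0,0,0]],"claw":[48,48,48,48,24,24,24,24,24]}' 40;   python3 pl.py 614.5 -84.1 7 73
```

```text
time: 35.65
tool_pos: [614.4, -83.9, 8.3]
tcp_rot: [180.0, 0.0, 72.9]
ft_force: [0.2, 0.7, 0.1]
finger_gap: 33.1
t 35.65 pos [614.4 -83.9   8.3] rpy [180.    0.   72.9] turn rad -0.001 shift after turn [-0.1  0.2  1.3] gap 33.1 F [0.2 0.7 0.1] j6 4.6
```

```bash
python3 -m creep '{"translation":[[0,0,-4],[0,0,-10],[0,0,-16],[0,0,-18],[0,0,-18],[0,0,-12],[0,0,-7],[0,0,0],[0,0,0],[0,0,0]],"rotation":[[0,0,0],[0,0,0],[0,0,0],[0,0,-0.06],[0,0,-0.12],[0,0,-0.14],[0,0,-0.14],[0,0,-0.14],[0,0,-0.14],[0,0,-0.14]],"claw":[24,24,24,24,24,24,24,24,24,24]}'|grep -E "tool|gap|rot";python3 -m creep '{"translation":[[0,0,0],[0,0,0],[0,0,0],[0,0,0],[0,0,0],[0,0,0],[0,0,0],[0,0,0]],"rotation":[[0,0,-0.14],[0,0,-0.14],[0,0,-0.14],[0,0,-0.14],[0,0,-0.13],[0,0,-0.1],[0,0,-0.05],[0,0,-0.01]],"claw":[24,24,24,24,24,24,24,24]}';   python3 pl.py 581 297.4 60 172
```

```text
tool_pos: [615.0, -84.0, 95.3]
tcp_rot: [179.9, 0.1, 123.7]
finger_gap: 33.3
time: 37.45
tool_pos: [614.9, -84.0, 94.9]
tcp_rot: [-180.0, 0.1, 172.1]
ft_force: [0.1, -0.4, -0.1]
finger_gap: 33.0
t 37.45 pos [614.9 -84.   94.9] rpy [-1.800e+02  1.000e-01  1.721e+02] turn rad 0.002 shift after turn [ 86.7 373.   34.9] gap 33.0 F [ 0.1 -0.4 -0.1] j6 -94.6
```

```bash
python3 -m creep '{"translation":[[2.8,12,0],[5.6,24,0],[7.9,34,0],[7.9,34,0],[7.9,34,0],[7.9,34,0],[7.9,34,0],[7.9,34,0],[7.9,34,0],[7.9,34,0]],"rotation":[[0,0,0],[0,0,0],[0,0,0],[0,0,0],[0,0,0],[0,0,0],[0,0,0],[0,0,0],[0,0,0],[0,0,0]],"claw":[24,24,24,24,24,24,24,24,24,24]}'|grep -E "tool|gap|rot";python3 -m creep '{"translation":[[7.9,34,0],[4.6,20,0],[1.9,8,10],[0.7,3,12],[0,0,10],[0,0,3],[0,0,0],[0,0,0],[0,0,0]],"rotation":[[0,0,0],[0,0,0],[0,0,0],[0,0,0],[0,0,0],[0,0,0],[0,0,0],[0,0,0],[0,0,0]],"claw":[24,24,24,24,24,24,24,24,24]}';   python3 pl.py 581 297.4 18 172
```

```text
tool_pos: [585.4, 233.4, 93.9]
tcp_rot: [180.0, 0.0, 172.0]
finger_gap: 33.0
time: 39.35
tool_pos: [580.8, 297.1, 58.9]
tcp_rot: [180.0, 0.1, 172.0]
ft_force: [-0.2, -0.1, -0.4]
finger_gap: 33.2
t 39.35 pos [580.8 297.1  58.9] rpy [1.80e+02 1.00e-01 1.72e+02] turn rad -0.0 shift after turn [-0.2  0.3 40.9] gap 33.2 F [-0.2 -0.1 -0.4] j6 -59.4
```

Expected contact near TCP z 12.3.

```bash
python3 -m creep '{"translation":[[0,0,8],[0,0,14],[0,0,10],[0,0,6],[0,0,3],[0,0,2],[0,0,0],[0,0,0],[0,0,0]],"rotation":[[0,0,0],[0,0,0],[0,0,0],[0,0,0],[0,0,0],[0,0,0],[0,0,0],[0,0,0],[0,0,0]],"claw":[24,24,24,24,24,24,24,24,24]}'; for i in 1 ; do python3 -m creep '{"translation":[[0,0,1],[0,0,0.7],[0,0,0],[0,0,0]],"rotation":[[0,0,0],[0,0,0],[0,0,0],[0,0,0]],"claw":[24,24,24,24]}'|grep -E "tool|force";done
```

```text
time: 40.25
tool_pos: [580.5, 297.7, 15.8]
tcp_rot: [180.0, 0.0, 172.0]
ft_force: [0.9, -0.2, -0.6]
finger_gap: 33.0
tool_pos: [580.0, 297.5, 13.5]
ft_force: [-0.1, -0.4, -0.8]
```

```bash
python3 -m creep '{"translation":[[0,0,0.7],[0,0,0],[0,0,0]],"rotation":[[0,0,0],[0,0,0],[0,0,0]],"claw":[24,24,24]}'|grep -E "tool|force";python3 -m creep '{"translation":[[0,0,0.5],[0,0,0],[0,0,0]],"rotation":[[0,0,0],[0,0,0],[0,0,0]],"claw":[24,24,24]}'|grep -E "tool|force"
```

```text
tool_pos: [580.1, 297.5, 12.7]
ft_force: [-0.2, -0.6, -1.1]
tool_pos: [580.1, 297.6, 12.4]
ft_force: [-0.9, 0.1, -1.0]
```

```bash
python3 -m creep '{"translation":[[0,0,0.3],[0,0,0],[0,0,0]],"rotation":[[0,0,0],[0,0,0],[0,0,0]],"claw":[24,24,24]}'|grep -E "tool|force"
```

```text
tool_pos: [580.1, 297.5, 12.3]
ft_force: [-1.6, 0.1, 4.8]
```

Contact. Release, rise, and move away for a clear view.

```bash
python3 -m creep '{"translation":[[0,0,0],[0,0,0],[0,0,0],[0,0,-5],[0,0,-12],[0,0,-20],[0,0,-30],[0,0,-30],[0,0,-30],[0,0,-20]],"rotation":[[0,0,0],[0,0,0],[0,0,0],[0,0,0],[0,0,0],[0,0,0],[0,0,0],[0,0,0],[0,0,0],[0,0,0]],"claw":[38,46,48,48,48,48,48,48,48,48]}'; python3 -m creep '{"translation":[[8,10,-10],[15,20,0],[25,30,0],[25,30,0],[25,30,0],[25,30,0],[25,30,0],[25,30,0],[15,20,0],[8,10,0]],"rotation":[[0,0,0],[0,0,0],[0,0,0],[0,0,0],[0,0,0],[0,0,0],[0,0,0],[0,0,0],[0,0,0],[0,0,0]],"claw":[48,48,48,48,48,48,48,48,48,48]}'
python3 - <<'E'
from h import *
for n in("top","side"):
    d=snapshot(n);cv2.imwrite(f"pics/end_{n}.png",d["frame"][:,:,::-1])
E
python3 -c "
from run2 import *
go(sets=(('w',{k:v for k,v in tr.items()},32),))"
```

```text
time: 42.55
tool_pos: [581.3, 298.0, 163.4]
tcp_rot: [179.9, 0.2, 172.0]
ft_force: [-0.3, -0.0, -0.2]
finger_gap: 47.5
time: 43.55
tool_pos: [416.3, 564.6, 168.5]
tcp_rot: [-180.0, -0.1, 172.2]
ft_force: [-0.1, -0.7, 0.7]
finger_gap: 47.9
top w rabbit [ 595.7 -330.7] -25.7 0.735
top w fish [ 619.8 -295.7] -10.8 0.065
top w tortoise [384.1 269.3] -8.2 0.267
top w goose [581.7 296.3] -7.2 0.037
side w rabbit [ 309.3 -194.5] 75.5 0.804
side w fish [ 307.5 -197.5] 90.0 0.75
side w tortoise [341.3 297.4] 4.2 1.004
side w goose [529.6 294.2] 75.2 0.489
```

View pics/end_top.png

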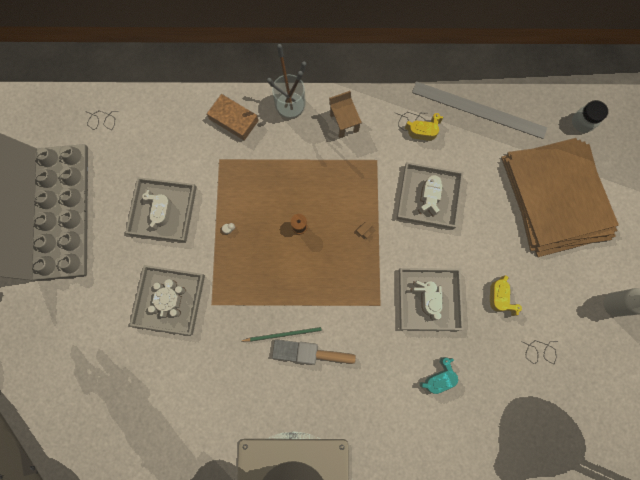

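View pics/end_side.png

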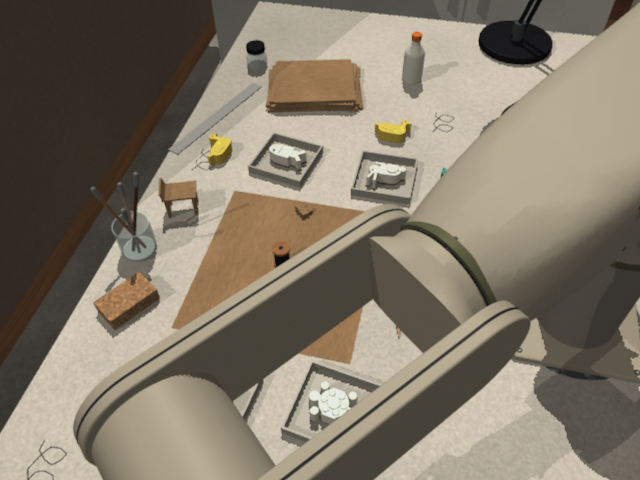

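```bash
python3 -m creep '{"translation":[[0,0,0],[0,0,0],[0,0,0]],"rotation":[[0,0,0],[0,0,0],[0,0,0]],"claw":[48,48,48]}'|head -1; python3 -c "
from bench import *
print(hand_in())"
```

```text
time: 44.05
the job is handed in; nothing more can be done
None
```

All four castings are in the trays with their own animal, and the job was handed in at about 44 s. I gripped each at its flat sides, lowered it until the wrist force showed contact with the tray floor (about 2 to 11 N), then released it. I turned each to match its cutout.

**Last checks:** the final top picture shows all four in the right trays, outline up and lying flat, with the reel still standing where it was. Measured from the top camera, the fish and goose lie within about 3 mm of their cutouts. The tortoise lies within about 2 mm, but that fit was weak.

**Checks that failed:**
- **Rabbit:** the final position fit failed in both cameras, so its placing rests on the pictures and on the contact force and height at set-down.
- **Side camera:** the arm hid the goose and part of the tortoise, and none of its final fits were usable. It does show the fish and rabbit in their trays, lying flat.

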